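Pack the fitting-job caddy at the lathe bench

ROBOT

A 6-joint arm with a two-finger parallel gripper is mounted at the origin on the work surface. World frame = base frame: x ahead of the robot, y to its left, z up, the work surface at z = 0. Lengths are in m, angles in rad, forces in N, time in s.
With the tool pointing down it reaches from about 0.4 to 0.825 m from the base axis. Payload 7 kg.
Tool frame: the origin (TCP) lies on the centre line of the jaws, within the pads' length; the fingertips stand 22 mm ahead of it and the grasp point (between the pads) lies 3 mm ahead of it (manip.tips_ahead is the z of the fingertips in the tool frame, in m); z points along the fingers, y is the line along which they close (so a half turn about z gives the same grasp; the last joint's range is limited). The gripper opens to 88 mm and grips with 3 to 60 N. Pads are 19 mm wide; open, the fingers measure 130 mm over their backs; the gripper's body (78 mm by 193 mm) begins 47 mm behind the grasp point.
Start: joints at [-0.873, 0.359, 0.012, 0, -1.224, -0.288], TCP at [0.269, -0.619, 0.249] pointing down, gripper open.
Joint ranges: [-3.07, 3.07], [-1.43, 2.12], [-1.02, 1.25], [-3.03, 1.67], [-3.05, -0], [-3.03, 3.03]. Speed limits (rad/s): [2.39, 2.39, 3.01, 3.14, 3.14, 3.14].

INTERFACE

Orientations are given as a rotation vector (axis times angle).
In Python, from bench import manip gives the robot as it stands. The module is installed in compiled form; this text tells all that it offers.
- The arm moves only by the tool drive_tool, never from a script. Its argument "series" is a list of rows, each a list of 3 entries, a list of its own where there are three numbers: the shift along the tool's x, y, z each as a share of 0.04 m, from -1 to 1, then the turn, a rotation vector about the tool's x, y, z each as a share of 0.15 rad, from -1 to 1, then the opening, from -1 (shut) to 1 (fully open). A call has 1 to 8 rows; each row shifts and turns the commanded pose from where the row before left it, along the tool's axes as they then stand; what a row does not reach is not made up. A row lasts 1/8 s, in which the tool goes at most 62.5 mm and 10.7 degrees, less where a joint would pass 70% of its speed; a pose out of reach is approached as far as the arm can. A call with a number of a shift or a turn outside -1 to 1 is refused whole. A call with a gripper value outside its range is refused whole. The fingers move at their own pace and stop on an object; "grip_force" is the grip in N (left out, the last holds). Time passes only in rows, so rows that do not move let the fingers close. It gives the time, the measured TCP pose, the force, the opening and the grip force at its end, in the units of the state.
- manip.state(): the state, without advancing time (a new reading comes with each control period).
- manip.capture(name): name is "scene" or "side" or "wrist"; returns the picture (420x560x3 uint8, blue, green, red); there is no depth.
- manip.get_calibration(name): a dict with "fx", "fy", "cx", "cy" (pixels), "eye" and "attitude" of the camera in the world. Camera axes: x right, y down, z forward; pixel columns grow to the right and rows downward; lengths in m; the calibration is good to about 2 mm. A picture is of the moment at which its call begins: read the wrist's pose just before it. get_calibration takes no time and is no camera call; for the wrist camera it gives the pose at the moment of the call.
- manip.job_done(): hands the job in; it is judged then, once.
The state is a dict: "time": time; "q": joint angles; "qd": joint speeds; "joint_torque": joint torques, N m; "position": TCP position; "tool_rot": TCP orientation; "wrist_force": force on the tool from outside, world axes, zero at the start; "ft_torque": the same for the moment, N m; "grip_width": finger opening in m; "grip_force": force on a finger pad.
Only numpy, scipy, OpenCV 4.12 (cv2) and the standard library are available. Lean on these libraries where they do the work, as an engineer would, in place of code of your own. Each camera call takes 0.05 s, during which the arm holds its last target. There are 200 camera calls.

TASK

Pack the caddy for the fitting job: stand the brass bush in the red compartment, the brass flanged nut in the blue one, and the one tin that is full of screws in the green one; the three tins look the same, so lift them to feel which is the heavy one. Put any empty tin you lift back upright on the spot where it stood, and leave the steel bush and the steel nut where they are. Set everything down on its base without dropping it.

Things in the scene. Friction and masses are not known exactly. Their poses are not given: they have to be found in the camera images.
- brass_bush: Brass (golden) bush: plain round tube standing upright, outside diameter 38 mm, bore 20, height 45 mm. Origin at the centre of its underside, z up along the bore. About 0.27 kg.
- brass_nut: Brass (golden) flanged nut: stepped round part standing upright, flange down: flange diameter 48 mm and 14 mm high, above it a solid stem of diameter 28 up to a total height of 45 mm. Origin at the centre of its underside, z up. About 0.34 kg.
- steel_bush: Steel (silver-grey) bush, look-alike to be left alone: plain round tube standing upright, outside diameter 38 mm, bore 20, height 45 mm. Origin at the centre of its underside, z up along the bore. 
- steel_nut: Steel (silver-grey) flanged nut, look-alike to be left alone: stepped round part standing upright, flange down: flange diameter 48 mm and 14 mm high, above it a solid stem of diameter 28 up to a total height of 45 mm. Origin at the centre of its underside, z up. 
- tin_1: Tin: one of three identical closed round tins, white body, blue fixed lid, diameter 56 mm (57 over the lid), height 42 mm, upright. Two are empty (about 0.07 kg each), one is full of screws (about 0.5 kg), told apart only by weight; masses vary by up to 15 %. Origin at the centre of its underside, z up.
- tin_2: Tin: one of three identical closed round tins, white body, blue fixed lid, diameter 56 mm (57 over the lid), height 42 mm, upright. Two are empty (about 0.07 kg each), one is full of screws (about 0.5 kg), told apart only by weight; masses vary by up to 15 %. Origin at the centre of its underside, z up.
- tin_3: Tin: one of three identical closed round tins, white body, blue fixed lid, diameter 56 mm (57 over the lid), height 42 mm, upright. Two are empty (about 0.07 kg each), one is full of screws (about 0.5 kg), told apart only by weight; masses vary by up to 15 %. Origin at the centre of its underside, z up.
- red_bin: Red plastic compartment, one of three in a row (any order, centres 84 apart along y) in a low plywood caddy 268 x 98 mm, all fixed. Outside 82 mm square, inside 76, wall 3; inner floor 3 above its origin and 8 above the bench; liner rims and caddy rim 21 above the bench. Origin: centre of its underside; z up, y along the row, x across it.
- blue_bin: Blue plastic compartment, one of three in a row (any order, centres 84 apart along y) in a low plywood caddy 268 x 98 mm, all fixed. Outside 82 mm square, inside 76, wall 3; inner floor 3 above its origin and 8 above the bench; liner rims and caddy rim 21 above the bench. Origin: centre of its underside; z up, y along the row, x across it.
- green_bin: Green plastic compartment, one of three in a row (any order, centres 84 apart along y) in a low plywood caddy 268 x 98 mm, all fixed. Outside 82 mm square, inside 76, wall 3; inner floor 3 above its origin and 8 above the bench; liner rims and caddy rim 21 above the bench. Origin: centre of its underside; z up, y along the row, x across it.
Mind the look-alikes: they are no part of the job. What is shaped like the brass_nut but black or brown is not meant.

How it is judged:
At the end, for the whole second after the job is handed in: Bush in red, nut in blue, full tin in green: centres within 29, 23, 18 mm of the compartment's, underside within 5 mm of its floor. Empty tins within 30 mm, steel parts within 20 mm of their starts. All upright within 0.15 rad and at rest (0.02 m/s). Full tin: bears on its floor with over 2.5 N (horizontal distance between brass_bush and red_bin below 0.029 m and z of brass_bush in the frame of red_bin below 0.008 m and angle between each of brass_bush, brass_nut, tin_1, tin_2, tin_3, steel_bush, steel_nut's own z axis and vertical below 0.15 rad and horizontal distance between brass_nut and blue_bin below 0.023 m and z of brass_nut in the frame of blue_bin below 0.008 m and ((horizontal distance between tin_1 and green_bin below 0.018 m and z of tin_1 in the frame of green_bin below 0.008 m and contact force between tin_1 and green_bin above 2.5 N and distance of each of tin_2, tin_3 from where it was at the start of the episode below 0.03 m) or (horizontal distance between tin_2 and green_bin below 0.018 m and z of tin_2 in the frame of green_bin below 0.008 m and contact force between tin_2 and green_bin above 2.5 N and distance of each of tin_1, tin_3 from where it was at the start of the episode below 0.03 m) or (horizontal distance between tin_3 and green_bin below 0.018 m and z of tin_3 in the frame of green_bin below 0.008 m and contact force between tin_3 and green_bin above 2.5 N and distance of each of tin_1, tin_2 from where it was at the start of the episode below 0.03 m)) and distance of each of steel_bush, steel_nut from where it was at the start of the episode below 0.02 m and linear speed of each of brass_bush, brass_nut, steel_bush, steel_nut, tin_1, tin_2, tin_3 below 0.02 m/s); the robot touches nothing.
It fails at once if a steel look-alike is moved or picked up (more than 20 mm) (distance of any of steel_bush, steel_nut from where it was at the start of the episode above 0.02 m).
It fails at once if a part or tin is dropped or thrown (falls free faster than 0.9 m/s, a fall of about 40 mm) ((linear speed of brass_bush above 0.9 m/s and contact force between the fingers and brass_bush below 0.05 N) or (linear speed of brass_nut above 0.9 m/s and contact force between the fingers and brass_nut below 0.05 N) or (linear speed of steel_bush above 0.9 m/s and contact force between the fingers and steel_bush below 0.05 N) or (linear speed of steel_nut above 0.9 m/s and contact force between the fingers and steel_nut below 0.05 N) or (linear speed of tin_1 above 0.9 m/s and contact force between the fingers and tin_1 below 0.05 N) or (linear speed of tin_2 above 0.9 m/s and contact force between the fingers and tin_2 below 0.05 N) or (linear speed of tin_3 above 0.9 m/s and contact force between the fingers and tin_3 below 0.05 N)).
It fails at once if a tin is tipped over (angle between any of tin_1, tin_2, tin_3's own z axis and vertical above 0.8 rad).
It also fails if it takes over 115 s, if anything falls off the work surface, if the arm or the gripper's body presses on something with over 40 N, if the wrist force passes 120 N, or if a joint passes its speed limit or range.

## Working session

There is one attempt and no reset: what is moved stays moved. The work goes in short steps, Python scripts to look and compute and a tool call to move; the robot and the scene stay as the last step left them, time stands still between calls to the robot, and variables do not carry over. Pictures are saved under pics/ and viewed, at most 14 in all, crops included, and the job is handed in when it is done.

Besides the shell and the picture viewer there is one more tool, called as a command line: name --argument value ..., lists and objects as JSON in quotes. drive_tool: Moves the arm, as the interface text tells. Shift numbers are shares of 0.04 m and turn numbers shares of 0.15 rad, none past 1 either way. Its arguments: {"type":"object","properties":{"series":{"type":"array"},"grip_force":{"type":"number"}},"required":["series"]}

```bash
mkdir -p pics
python3 - <<'E'
from bench import manip
import cv2
s=manip.state();print(s)
for n in("scene","side"):
    print(n,manip.get_calibration(n)); cv2.imwrite(f"pics/{n}0.png",manip.capture(n))
print(manip.get_calibration("wrist"),manip.tips_ahead)
E
```

```text
{'time': 0.0, 'q': array([-8.72888118e-01,  3.59375562e-01,  1.10792696e-02, -3.59284666e-04,
       -1.22412733e+00, -2.88092382e-01]), 'qd': array([-0.000778  , -0.00055849, -0.00132571, -0.00130037,  0.00033259,
       -0.00057048]), 'joint_torque': array([ 6.29128613e-05, -5.82717025e+01,  2.93048269e+01,  6.99714661e+00,
        6.68754205e-03, -1.69274049e-04]), 'position': array([ 0.26874115, -0.61869872,  0.24763723]), 'tool_rot': array([ 6.38957356e-01, -3.07544511e+00, -2.50250803e-03]), 'wrist_force': array([ 0.92361128,  0.47548234, -0.14428854]), 'ft_torque': array([0.00124435, 0.00186535, 0.04057741]), 'grip_force': 0.0, 'grip_width': 0.08750059584644124}
scene {'fx': 415.0990896050765, 'fy': 415.0990896050765, 'cx': 280.7711225243934, 'cy': 208.2524984236159, 'eye': array([1.10630416, 0.37584281, 0.75320948]), 'attitude': array([-1.25552639, -2.32195172,  0.89485794])}
side {'fx': 508.4346824709992, 'fy': 508.4346824709992, 'cx': 287.22835721131145, 'cy': 203.49877772438808, 'eye': array([0.37390562, 1.12005153, 0.82834496]), 'attitude': array([-0.22914885,  2.73090991, -1.40033074])}
{'fx': 323.59785786857185, 'fy': 323.59785786857185, 'cx': 281.2207131003001, 'cy': 215.70741989868475, 'eye': array([ 0.20425475, -0.6465572 ,  0.38486444]), 'attitude': array([1.63486421, 2.49151378, 0.33064923])} 0.022
```

View pics/scene0.png

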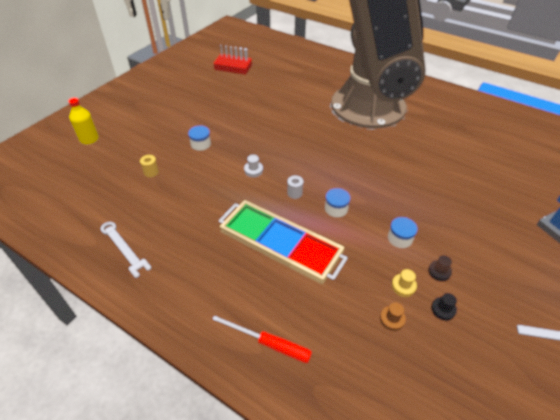

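View pics/side0.png

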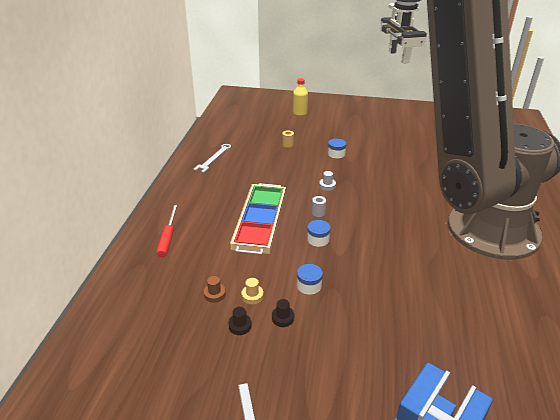

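The scene view shows the brass bush at (149,166), the tins at (200,137), (337,202) and (403,232), and the steel nut at (254,165). The steel bush is at (295,187) and the golden nut at (405,281), beside brown and black decoys. The caddy runs green, blue, red at about (251,224), (281,238) and (316,254). I'll enlarge crops for finer pixels.

Run:
```python
import cv2
a=cv2.imread("pics/scene0.png");b=cv2.imread("pics/side0.png")
cv2.imwrite("pics/sc1.png",cv2.resize(a[110:340,130:470],(782,529),interpolation=cv2.INTER_CUBIC)) #x2.3
cv2.imwrite("pics/sd1.png",cv2.resize(b[120:340,190:370],(720-180+90,770-0)[:2] if 0 else (490,599),interpolation=cv2.INTER_CUBIC)) #x2.722
```

```text
(no output)
```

View pics/sc1.png

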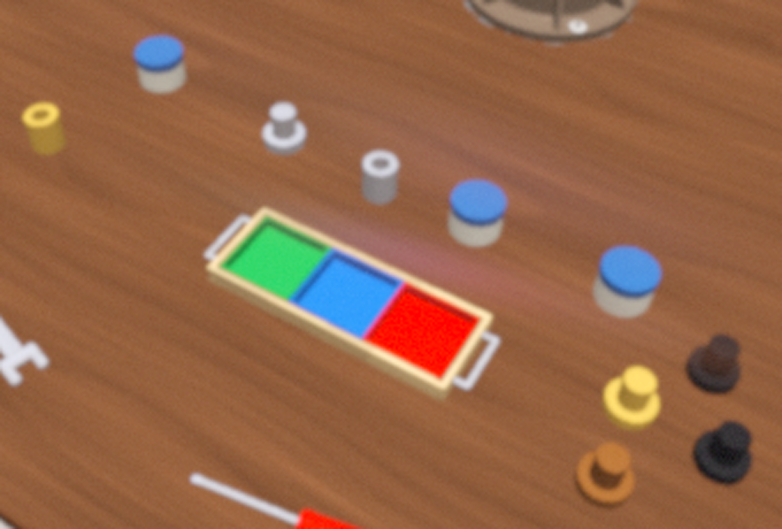

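View pics/sd1.png

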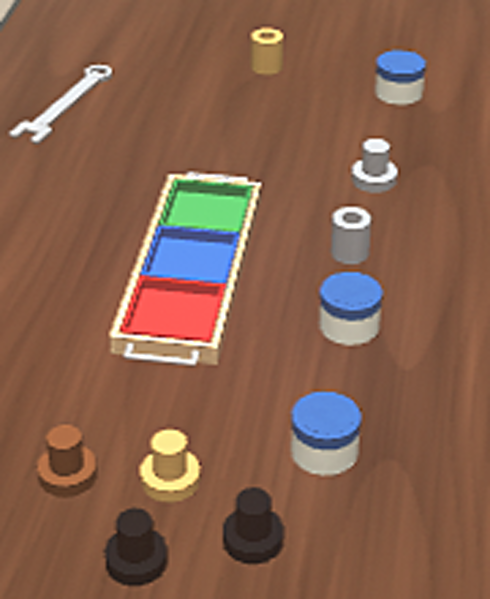

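The crops give the top-face centres and the rim corners. I'll back-project both views at the known heights and compare them.

```bash
cat > h.py <<'E'
import numpy as np
from scipy.spatial.transform import Rotation as R
def ray(cal,u,v,z):
    d=R.from_rotvec(cal["attitude"]).apply([(u-cal["cx"])/cal["fx"],(v-cal["cy"])/cal["fy"],1])
    e=np.array(cal["eye"]); return e+d*(z-e[2])/d[2]
def proj(cal,p):
    c=R.from_rotvec(cal["attitude"]).inv().apply(np.array(p)-cal["eye"])
    return cal["cx"]+cal["fx"]*c[...,0]/c[...,2],cal["cy"]+cal["fy"]*c[...,1]/c[...,2]
E
python3 - <<'E'
from h import *; from bench import manip
S=manip.get_calibration("scene");D=manip.get_calibration("side")
np.set_printoptions(precision=4,suppress=True)
P=dict(tinA=((159,51),(401,65),.042),tinB=((478,201),(351,294),.042),tinC=((629,270),(326,415),.042),bush=((42,115),(267,35),.045),snut=((284,111),(376,146),.045),sbush=((380,162),(351,217),.045),bnut=((640,380),(170,441),.045),
c1=((265,208),(261,183),.021),c2=((209,266),(169,178),.021),c3=((492,318),(216,350),.021),c4=((446,389),(112,338),.021))
for k,(a,b,z) in P.items():
    p=ray(S,130+a[0]/2.3,110+a[1]/2.3,z);q=ray(D,190+b[0]/2.722,120+b[1]/2.722,z)
    print(k,p[:2],q[:2],((p+q)/2)[:2])
E
```

```text
tinA [ 0.4426 -0.3184] [ 0.4373 -0.3062] [ 0.4399 -0.3123]
tinB [0.4534 0.1213] [0.4471 0.1297] [0.4502 0.1255]
tinC [0.4551 0.2874] [0.4496 0.2916] [0.4523 0.2895]
bush [ 0.607  -0.3479] [ 0.6017 -0.3454] [ 0.6043 -0.3466]
snut [ 0.4517 -0.1263] [ 0.4487 -0.1208] [ 0.4502 -0.1236]
sbush [0.4625 0.0076] [0.4603 0.013 ] [0.4614 0.0103]
bnut [0.5717 0.3433] [0.5681 0.3458] [0.5699 0.3446]
c1 [ 0.5676 -0.0693] [ 0.5624 -0.0655] [ 0.565  -0.0674]
c2 [ 0.6628 -0.0686] [ 0.6589 -0.0577] [ 0.6609 -0.0631]
c3 [0.5649 0.1976] [0.5584 0.2037] [0.5617 0.2007]
c4 [0.6589 0.1995] [0.6533 0.2038] [0.6561 0.2016]
```

drive_tool --series '[[[0,0,0],[0,0,0.91],1],[[0,0,0],[0,0,0.91],1],[[0,0,0],[0,0,0.91],1],[[-0.5,1,0],[0,0,0],1],[[-0.5,1,0],[0,0,0],1],[[-0.5,1,0],[0,0,0],1],[[-0.5,1,0],[0,0,0],1],[[-0.5,1,0],[0,0,0],1]]'

```text
time: 1.1
position: [0.3692, -0.4176, 0.2483]
tool_rot: [0.0, -3.141, -0.001]
wrist_force: [0.8, 0.2, 0.1]
grip_width: 0.0878
grip_force: 0.0
```

Run:
```python
from bench import manip;import cv2
from h import *
s=manip.state();print(s["time"],s["position"],R.from_rotvec(s["tool_rot"]).as_matrix().round(3),s["q"].round(2))
c=manip.get_calibration("wrist");print(c);im=manip.capture("wrist");cv2.imwrite("pics/w1.png",im)
for p in ([.44,-.3123,.042],[.604,-.3466,.045]):print(proj(c,np.array(p)))
```

```text
1.1 [ 0.36918292 -0.41761766  0.24828734] [[-1. -0. -0.]
 [-0.  1.  0.]
 [ 0.  0. -1.]] [-0.5   0.17 -0.25 -0.   -1.15 -1.07]
{'fx': 323.59785786857185, 'fy': 323.59785786857185, 'cx': 281.2207131003001, 'cy': 215.70741989868475, 'eye': array([ 0.29883782, -0.41748025,  0.38541856]), 'attitude': array([2.08096497, 2.08092091, 0.27546047])}
(np.float64(373.626935090023), np.float64(256.95702809847336))
(np.float64(337.4254576749999), np.float64(379.1227160943022))
```

View pics/w1.png

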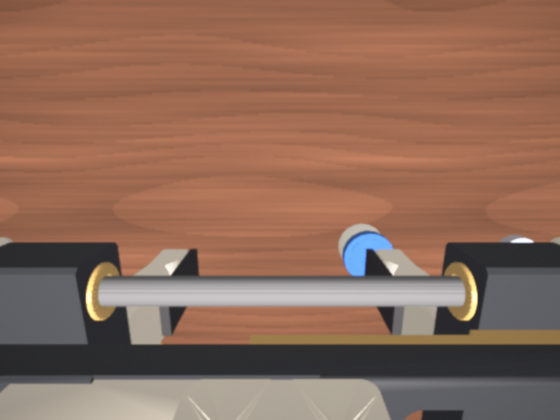

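The wrist view puts the lid centre at about (368,259), so tin A is at about (0.442,-0.318). That agrees with the scene camera, so I'll trust its numbers.

drive_tool --series '[[[-0.61,0.83,0],[0,0,0],1],[[-0.61,0.83,0],[0,0,0],1],[[-0.61,0.83,0],[0,0,0],1],[[0,0,1],[0,0,0],1],[[0,0,1],[0,0,0],1],[[0,0,1],[0,0,0],1],[[0,0,0.5],[0,0,0],1],[[0,0,0],[0,0,0],1]]' --grip_force 25

```text
time: 2.15
position: [0.4408, -0.319, 0.1069]
tool_rot: [0.0, -3.138, -0.002]
wrist_force: [0.4, -1.0, 1.0]
grip_width: 0.0876
grip_force: 0.0
```

Run:
```python
from bench import manip;import cv2
a=manip.capture("wrist");b=manip.capture("side")
b=cv2.resize(b[90:230,220:420],None,fx=2,fy=2)
o=cv2.hconcat([cv2.resize(a,(373,280)),b]);cv2.imwrite("pics/w2.png",o);print(o.shape)
```

```text
(280, 773, 3)
```

View pics/w2.png

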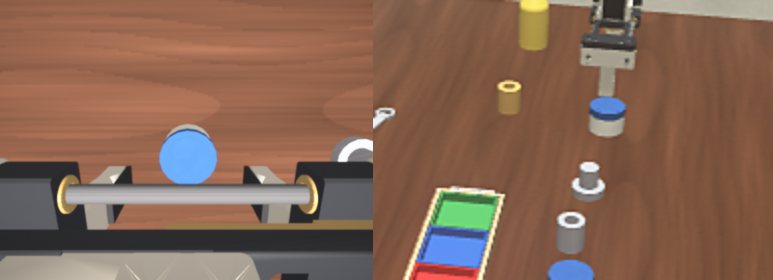

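Tin A's lid at (188,157) sits midway between the fingers at u=67 and 308. I'll descend and grip.

drive_tool --series '[[[0,0,0.86],[0,0,0],1],[[0,0,0.86],[0,0,0],1],[[0,0,0],[0,0,0],1],[[0,0,0],[0,0,0],-1],[[0,0,0],[0,0,0],-1],[[0,0,0],[0,0,0],-1],[[0,0,0],[0,0,0],-1],[[0,0,0],[0,0,0],-1]]' --grip_force 25

```text
time: 3.25
position: [0.4424, -0.3195, 0.0405]
tool_rot: [-0.001, 3.141, -0.001]
wrist_force: [-0.1, 1.1, 5.3]
grip_width: 0.0556
grip_force: 25.0
```

drive_tool --series '[[[0,0,0],[0,0,0],-1],[[0,0,-0.4],[0,0,0],-1],[[0,0,-0.4],[0,0,0],-1],[[0,0,0],[0,0,0],-1],[[0,0,0],[0,0,0],-1],[[0,0,0],[0,0,0],-1],[[0,0,0],[0,0,0],-1]]'

```text
time: 4.12
position: [0.4417, -0.3194, 0.0713]
tool_rot: [0.0, -3.141, -0.0]
wrist_force: [0.0, -0.9, -1.3]
grip_width: 0.0551
grip_force: 25.0
```

A force of -1.3 N means tin A is empty (full would be about -5 N), so it goes back.

drive_tool --series '[[[0,0,0.4],[0,0,0],-1],[[0,0,0.25],[0,0,0],-1],[[0,0,0.13],[0,0,0],-1],[[0,0,0],[0,0,0],-1],[[0,0,0],[0,0,0],1],[[0,0,0],[0,0,0],1],[[0,0,0],[0,0,0],1],[[0,0,0],[0,0,0],1]]'

```text
time: 5.12
position: [0.4421, -0.3195, 0.0406]
tool_rot: [-0.0, 3.141, -0.0]
wrist_force: [-0.3, 0.4, -0.4]
grip_width: 0.0863
grip_force: 0.0
```

drive_tool --series '[[[0,0,0],[0,0,0],1],[[0,0,-1],[0,0,0],1],[[0,0,-1],[0,0,0],1],[[-0.9,0,-1],[0,0,0],1],[[-0.9,-0.2,0],[0,0,0],1],[[-0.9,-0.2,0],[0,0,0],1],[[-0.9,-0.2,0],[0,0,0],1],[[0,0,0],[0,0,0],1]]'

```text
time: 6.12
position: [0.5877, -0.3436, 0.1595]
tool_rot: [0.001, -3.141, 0.0]
wrist_force: [-1.0, -0.5, -0.7]
grip_width: 0.0875
grip_force: 0.0
```

Run:
```python
from bench import manip;import cv2
from h import *
s=manip.state();print(s["time"],s["position"])
c=manip.get_calibration("wrist");a=manip.capture("wrist");b=manip.capture("side")
print(proj(c,np.array([.607,-.348,.045])),c)
b=cv2.resize(b[90:230,220:420],None,fx=1.5,fy=1.5)
o=np.zeros((420,560+300,3),np.uint8);o[:,:560]=a;o[:210,560:]=b;o=o[:,60:];cv2.imwrite("pics/w3.png",o)
```

```text
6.125 [ 0.58773279 -0.34361974  0.15946188]
(np.float64(275.7748833359658), np.float64(241.30335173234494)) {'fx': 323.59785786857185, 'fy': 323.59785786857185, 'cx': 281.2207131003001, 'cy': 215.70741989868475, 'eye': array([ 0.51743942, -0.34347947,  0.2966373 ]), 'attitude': array([2.08025874, 2.08160817, 0.27491355])}
```

View pics/w3.png

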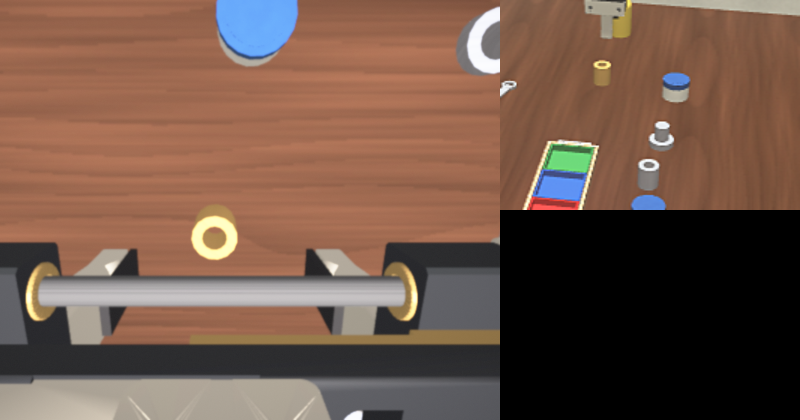

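The bush's top centre is at (274,237) in the wrist frame, so it is at about (0.604,-0.349). Tin A is back upright on its spot. Next I'll grasp the bush.

drive_tool --series '[[[-0.41,-0.14,0],[0,0,0],1],[[0,0,1],[0,0,0],1],[[0,0,1],[0,0,0],1],[[0,0,0.5],[0,0,0],1],[[0,0,0.48],[0,0,0],1],[[0,0,0],[0,0,0],1],[[0,0,0],[0,0,0],-1],[[0,0,0],[0,0,0],-1]]' --grip_force 30

```text
time: 7.22
position: [0.6032, -0.3493, 0.0428]
tool_rot: [-0.001, 3.14, -0.001]
wrist_force: [0.8, -0.3, 0.7]
grip_width: 0.0726
grip_force: 0.0
```

drive_tool --series '[[[0,0,0],[0,0,0],-1],[[0,0,0],[0,0,0],-1],[[0,0,0],[0,0,0],-1],[[0,0,0],[0,0,0],-1],[[0,0,-0.5],[0,0,0],-1],[[0,0,-0.8],[0,0,0],-1],[[0,0,-0.7],[0,0,0],-1],[[0,0,0],[0,0,0],-1]]'

```text
time: 8.22
position: [0.604, -0.3496, 0.1252]
tool_rot: [-0.001, 3.136, -0.003]
wrist_force: [0.8, -0.4, -3.5]
grip_width: 0.037
grip_force: 30.0
```

drive_tool --series '[[[0,0.6,0],[0,0,0],-1],[[0,1,0],[0,0,0],-1],[[0,1,0],[0,0,0],-1],[[0,1,0],[0,0,0],-1],[[0,1,0],[0,0,0],-1],[[0,1,0],[0,0,0],-1],[[0,1,0],[0,0,0],-1],[[0,1,0],[0,0,0],-1]]'

```text
time: 9.22
position: [0.601, -0.043, 0.1204]
tool_rot: [0.001, -3.14, 0.0]
wrist_force: [0.8, 0.5, -3.6]
grip_width: 0.0373
grip_force: 30.0
```

drive_tool --series '[[[0,1,0],[0,0,0],-1],[[0,1,0],[0,0,0],-1],[[0,1,0],[0,0,0],-1],[[-0.2,1,0],[0,0,0],-1],[[0,0.8,0],[0,0,0],-1],[[0,0,0],[0,0,0],-1],[[0,0,0],[0,0,0],-1]]'

```text
time: 10.1
position: [0.6091, 0.1471, 0.1205]
tool_rot: [0.002, -3.14, 0.001]
wrist_force: [0.2, -0.2, -4.0]
grip_width: 0.0371
grip_force: 30.0
```

Run:
```python
from bench import manip;import cv2
from h import *
s=manip.state();print(s["time"],s["position"],s["wrist_force"])
c=manip.get_calibration("wrist");a=manip.capture("wrist")
for dx,dy in((-.049,-.134),(-.049,.134),(-.049,-.042),(-.049,.042)):print(proj(c,np.array([.6136+dx,.0648+dy,.021])))
print(c["eye"],c["attitude"]);cv2.imwrite("pics/w4.png",a)
```

```text
10.1 [0.60913441 0.14709178 0.12049402] [ 0.20358023 -0.1978228  -3.95208356]
(np.float64(-15.980503316726299), np.float64(165.1279310988867))
(np.float64(352.343177623499), np.float64(165.47746382912936))
(np.float64(110.37880736013338), np.float64(165.2478438743556))
(np.float64(225.82351891384374), np.float64(165.35739888618224))
[0.53902674 0.14732921 0.25776514] [2.08030022 2.08231733 0.27297066]
```

View pics/w4.png

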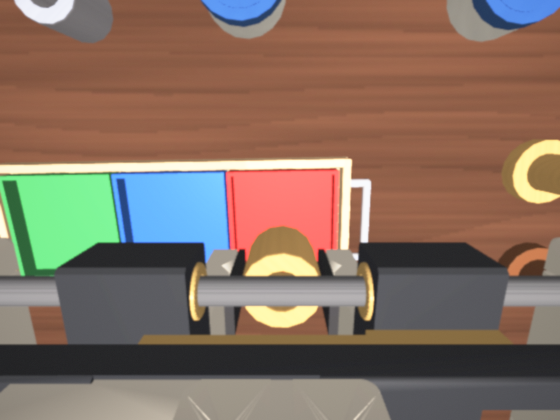

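The caddy's near rim runs from (0,165) to (350,160), its end is at u=350, and the blue/red divider is at u=228. That puts red at about (0.611,0.149), blue at (0.612,0.065) and green at (0.613,-0.019). The bush is centred over red, so I'll lower it.

drive_tool --series '[[[-0.05,0.04,0.7],[0,0,0],-1],[[0,0,0.6],[0,0,0],-1],[[0,0,0.3],[0,0,0],-1],[[0,0,0.1],[0,0,0],-1],[[0,0,0],[0,0,0],-1],[[0,0,0],[0,0,0],-1]]'

```text
time: 10.9
position: [0.6128, 0.1488, 0.0543]
tool_rot: [-0.001, 3.14, 0.001]
wrist_force: [-0.3, -0.3, -2.3]
grip_width: 0.0366
grip_force: 30.0
```

drive_tool --series '[[[0,0,0.08],[0,0,0],-1],[[0,0,0],[0,0,0],-1],[[0,0,0.04],[0,0,0],-1],[[0,0,0],[0,0,0],-1],[[0,0,0],[0,0,0],-1]]'

```text
time: 11.52
position: [0.6124, 0.1486, 0.0494]
tool_rot: [-0.001, 3.141, 0.0]
wrist_force: [-3.4, -0.1, 6.2]
grip_width: 0.0375
grip_force: 30.0
```

drive_tool --series '[[[0,0,0],[0,0,0],0.6],[[0,0,0],[0,0,0],0.6],[[0,0,0],[0,0,0],0.6],[[0,0,0],[0,0,0],0.6],[[0,0,-0.5],[0,0,0],0.6],[[0,0,-1],[0,0,0],0.6],[[0,0,-1],[0,0,0],0.6],[[0.2,0,0],[0,0,0],0.6]]'

```text
time: 12.52
position: [0.6064, 0.1495, 0.1522]
tool_rot: [-0.001, 3.136, 0.004]
wrist_force: [-0.2, -0.2, -0.9]
grip_width: 0.0696
grip_force: 0.0
```

drive_tool --series '[[[0.2,0.8,0],[0,0,0],0.6],[[0.2,1,0],[0,0,0],0.6],[[0.2,1,0],[0,0,0],0.6],[[0.2,1,0],[0,0,0],0.6],[[0.2,1,0],[0,0,0],0.6],[[0,0,0],[0,0,0],0.6]]'

```text
time: 13.28
position: [0.5632, 0.3429, 0.1475]
tool_rot: [0.005, -3.141, 0.001]
wrist_force: [-0.8, 0.1, 0.4]
grip_width: 0.07
grip_force: 0.0
```

Run:
```python
from bench import manip;import cv2
from h import *
s=manip.state();print(s["time"],s["position"],s["grip_width"])
c=manip.get_calibration("wrist");a=manip.capture("wrist");b=manip.capture("scene")
print(proj(c,np.array([.5717,.3433,.045])),c["eye"])
o=np.zeros((420,800,3),np.uint8);o[:,:560]=a;o[:180,560:]=cv2.resize(b[190:280,210:330],None,fx=2,fy=2);cv2.imwrite("pics/w5.png",o)
```

```text
13.275 [0.56321922 0.34290059 0.14746945] 0.07002855509192873
(np.float64(281.6138801529072), np.float64(233.4393845450786)) [0.49291245 0.34295009 0.28465686]
```

View pics/w5.png

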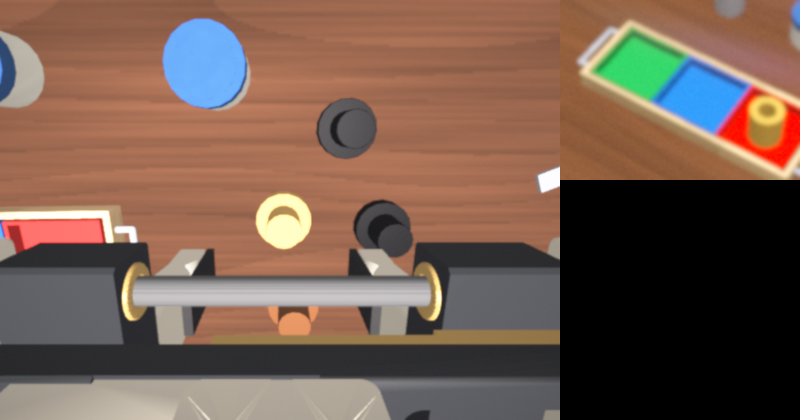

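The bush stands in red. The nut's stem top is at (284,231), so it is at about (0.570,0.345). With the 70 mm opening the fingers clear the black decoy at (384,228).

drive_tool --series '[[[-0.16,0.05,0],[0,0,0],0.6],[[0,0,1],[0,0,0],0.6],[[0,0,0.8],[0,0,0],0.6],[[0,0,0.5],[0,0,0],0.6],[[0,0,0.39],[0,0,0],0.6],[[0,0,0],[0,0,0],0.6],[[0,0,0],[0,0,0],-1],[[0,0,0],[0,0,0],-1]]' --grip_force 35

```text
time: 14.38
position: [0.5712, 0.343, 0.0421]
tool_rot: [-0.001, 3.14, 0.002]
wrist_force: [0.3, 0.2, -0.4]
grip_width: 0.0555
grip_force: 0.0
```

drive_tool --series '[[[0,0,0],[0,0,0],-1],[[0,0,0],[0,0,0],-1],[[0,0,0],[0,0,0],-1],[[0,0,0],[0,0,0],-1]]'

```text
time: 14.88
position: [0.5708, 0.343, 0.0413]
tool_rot: [-0.001, 3.141, 0.001]
wrist_force: [-0.7, 2.2, 1.3]
grip_width: 0.0265
grip_force: 35.0
```

drive_tool --series '[[[0,0,-0.5],[0,0,0],-1],[[0,0,-1],[0,0,0],-1],[[0,0,-1],[0,0,0],-1],[[0,0,-0.5],[0,0,0],-1],[[0,0,0],[0,0,0],-1]]'

```text
time: 15.5
position: [0.5709, 0.3429, 0.1621]
tool_rot: [-0.0, 3.14, 0.003]
wrist_force: [-0.1, 0.6, -3.1]
grip_width: 0.0264
grip_force: 35.0
```

drive_tool --series '[[[-0.13,-0.6,0],[0,0,0],-1],[[-0.13,-1,0],[0,0,0],-1],[[-0.13,-1,0],[0,0,0],-1],[[-0.13,-1,0],[0,0,0],-1],[[-0.13,-1,0],[0,0,0],-1],[[-0.13,-1,0],[0,0,0],-1],[[-0.13,-1,0],[0,0,0],-1],[[-0.13,-0.35,0],[0,0,0],-1]]'

```text
time: 16.5
position: [0.611, 0.0614, 0.1591]
tool_rot: [-0.004, -3.138, 0.002]
wrist_force: [0.0, -0.2, -3.7]
grip_width: 0.0266
grip_force: 35.0
```

drive_tool --series '[[[0,0,0.3],[0,0,0],-1],[[0,0,0.8],[0,0,0],-1],[[0,0,0.6],[0,0,0],-1],[[0,0,0.4],[0,0,0],-1],[[0,0,0.3],[0,0,0],-1],[[0,0,0.2],[0,0,0],-1],[[0,0,0],[0,0,0],-1],[[0,0,0],[0,0,0],-1]]'

```text
time: 17.5
position: [0.6128, 0.0647, 0.0576]
tool_rot: [-0.001, 3.141, 0.0]
wrist_force: [0.8, 0.4, -2.6]
grip_width: 0.0266
grip_force: 35.0
```

drive_tool --series '[[[0,0,0.13],[0,0,0],-1],[[0,0,0],[0,0,0],-1],[[0,0,0.07],[0,0,0],-1],[[0,0,0.02],[0,0,0],-1],[[0,0,0],[0,0,0],-1]]'

```text
time: 18.12
position: [0.6126, 0.0647, 0.0492]
tool_rot: [-0.001, 3.141, 0.0]
wrist_force: [-3.6, -0.1, 5.5]
grip_width: 0.0269
grip_force: 35.0
```

drive_tool --series '[[[0,0,0],[0,0,0],0.2],[[0,0,0],[0,0,0],0.2],[[0,0,0],[0,0,0],0.2],[[0,0,0],[0,0,0],0.2],[[0,0,-0.5],[0,0,0],0.2],[[0,0,-1],[0,0,0],0.2],[[0,0,-1],[0,0,0],0.2],[[0.2,0,0],[0,0,0],1]]'

```text
time: 19.12
position: [0.6065, 0.0652, 0.1517]
tool_rot: [-0.001, 3.135, 0.003]
wrist_force: [-0.7, 0.5, -0.0]
grip_width: 0.058
grip_force: 0.0
```

drive_tool --series '[[[0.8,0.2,0],[0,0,0],1],[[1,0.4,0],[0,0,0],1],[[1,0.4,0],[0,0,0],1],[[0.8,0.4,0],[0,0,0],1],[[0,0,0],[0,0,0],1],[[0,0,0],[0,0,0],1]]'

```text
time: 19.88
position: [0.4604, 0.1207, 0.1481]
tool_rot: [-0.002, 3.141, 0.0]
wrist_force: [1.2, 0.7, -0.0]
grip_width: 0.0875
grip_force: 0.0
```

Run:
```python
from bench import manip;import cv2
from h import *
s=manip.state();print(s["time"],s["position"],s["grip_width"])
c=manip.get_calibration("wrist");a=manip.capture("wrist");b=manip.capture("scene")
print(proj(c,np.array([.4534,.1213,.042])),c["eye"])
o=np.zeros((420,800,3),np.uint8);o[:,:560]=a;o[:180,560:]=cv2.resize(b[190:280,210:330],None,fx=2,fy=2);cv2.imwrite("pics/w6.png",o)
```

```text
19.875 [0.46044132 0.12069304 0.14810652] 0.08747440578996558
(np.float64(281.8519298235587), np.float64(212.78942600932822)) [0.39003825 0.1208181  0.28523806]
```

View pics/w6.png

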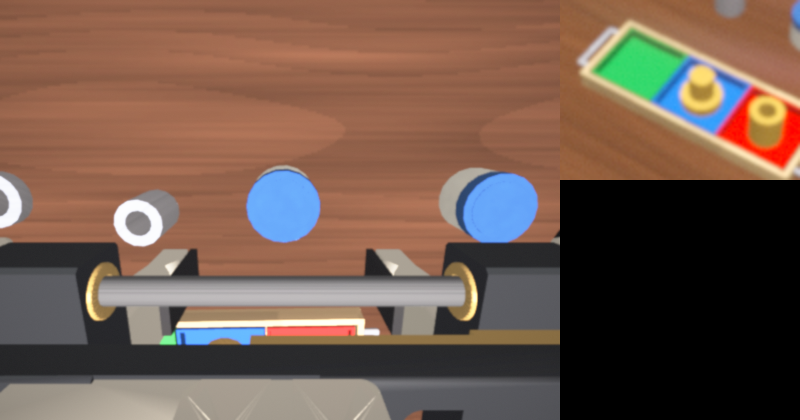

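The nut stands in blue. Tin B's lid centre is at (283,205), so it is at about (0.448,0.1225). The steel bush is clear of the fingers.

drive_tool --series '[[[0.32,0.05,0],[0,0,0],1],[[0,0,1],[0,0,0],1],[[0,0,0.8],[0,0,0],1],[[0,0,0.5],[0,0,0],1],[[0,0,0.4],[0,0,0],1],[[0,0,0],[0,0,0],1],[[0,0,0],[0,0,0],-1],[[0,0,0],[0,0,0],-1]]' --grip_force 35

```text
time: 20.98
position: [0.4479, 0.1228, 0.0409]
tool_rot: [-0.0, 3.141, 0.001]
wrist_force: [0.7, 0.4, -0.4]
grip_width: 0.073
grip_force: 0.0
```

drive_tool --series '[[[0,0,0],[0,0,0],-1],[[0,0,0],[0,0,0],-1],[[0,0,0],[0,0,0],-1],[[0,0,0],[0,0,0],-1]]'

```text
time: 21.48
position: [0.4476, 0.1226, 0.0406]
tool_rot: [-0.001, 3.141, 0.0]
wrist_force: [-1.4, -0.4, 6.8]
grip_width: 0.0551
grip_force: 35.0
```

drive_tool --series '[[[0,0,-0.4],[0,0,0],-1],[[0,0,-0.4],[0,0,0],-1],[[0,0,0],[0,0,0],-1],[[0,0,0],[0,0,0],-1],[[0,0,0],[0,0,0],-1]]'

```text
time: 22.1
position: [0.447, 0.1222, 0.0714]
tool_rot: [0.0, -3.14, 0.001]
wrist_force: [-0.5, -0.4, -4.1]
grip_width: 0.0554
grip_force: 35.0
```

A force of -4.1 N suggests this is the full tin. I'll confirm with another reading while lifting higher.

drive_tool --series '[[[0,0,-0.5],[0,0,0],-1],[[0,0,-0.8],[0,0,0],-1],[[0,0,-0.8],[0,0,0],-1],[[0,0,0],[0,0,0],-1],[[0,0,0],[0,0,0],-1]]'

```text
time: 22.72
position: [0.4467, 0.1222, 0.155]
tool_rot: [-0.0, -3.14, 0.001]
wrist_force: [0.1, -0.5, -4.0]
grip_width: 0.0553
grip_force: 35.0
```

drive_tool --series '[[[0,0,0],[0,0,0],-1]]'

```text
time: 22.85
position: [0.4467, 0.122, 0.1548]
tool_rot: [0.0, -3.139, 0.002]
wrist_force: [-0.5, -0.1, -3.5]
grip_width: 0.0556
grip_force: 35.0
```

Repeated readings of -3.5 to -4.1 N are far above an empty tin's 0.8 N, so tin B is full. I'll carry it to green.

drive_tool --series '[[[-0.6,-0.5,0],[0,0,0],-1],[[-0.9,-0.75,0],[0,0,0],-1],[[-0.9,-0.75,0],[0,0,0],-1],[[-0.9,-0.75,0],[0,0,0],-1],[[-0.85,-0.78,0],[0,0,0],-1],[[0,0,0],[0,0,0],-1],[[0,0,0],[0,0,0],-1]]'

```text
time: 23.72
position: [0.6126, -0.0189, 0.1544]
tool_rot: [-0.001, -3.139, 0.001]
wrist_force: [-0.1, -0.3, -4.2]
grip_width: 0.0554
grip_force: 35.0
```

Run:
```python
from bench import manip;import cv2
from h import *
s=manip.state();print(s["time"],s["position"],s["wrist_force"])
c=manip.get_calibration("wrist");a=manip.capture("wrist")
for p in([.565,-.069],[.565,.023],[.565,-.019]):print(proj(c,np.array(p+[.021])))
cv2.imwrite("pics/w7.png",a)
```

```text
23.725 [ 0.61260052 -0.01894049  0.15441555] [-0.13477428 -0.3223835  -4.20845307]
(np.float64(220.53830445041427), np.float64(157.51467540815997))
(np.float64(331.8748020590839), np.float64(157.41845006732387))
(np.float64(281.03759543659265), np.float64(157.46238738922167))
```

View pics/w7.png

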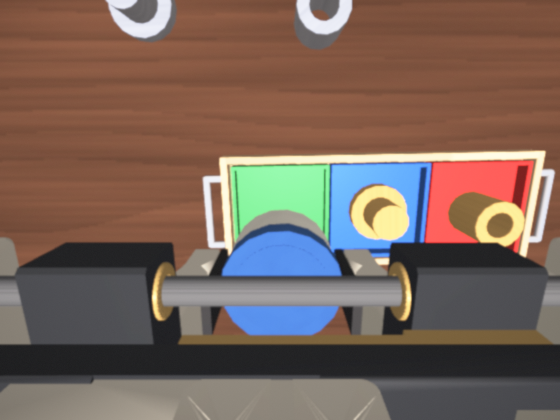

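The caddy corner at (221,158) and the green/blue divider at u=329 match the prediction (220,157 and 332), so the tin is centred over green. I'll lower it.

drive_tool --series '[[[0,0,0.4],[0,0,0],-1],[[0,0,0.7],[0,0,0],-1],[[0,0,0.6],[0,0,0],-1],[[0,0,0.4],[0,0,0],-1],[[0,0,0.25],[0,0,0],-1],[[0,0,0.15],[0,0,0],-1],[[0,0,0],[0,0,0],-1],[[0,0,0],[0,0,0],-1]]'

```text
time: 24.78
position: [0.614, -0.0185, 0.0569]
tool_rot: [-0.001, 3.14, 0.0]
wrist_force: [-0.4, -0.2, -3.5]
grip_width: 0.0554
grip_force: 35.0
```

drive_tool --series '[[[0,0,0.08],[0,0,0],-1],[[0,0,0],[0,0,0],-1],[[0,0,0.05],[0,0,0],-1],[[0,0,0],[0,0,0],-1],[[0,0,0],[0,0,0],-1]]'

```text
time: 25.4
position: [0.6135, -0.0186, 0.051]
tool_rot: [-0.0, 3.142, -0.0]
wrist_force: [-0.2, -0.0, -3.5]
grip_width: 0.0553
grip_force: 35.0
```

drive_tool --series '[[[0,0,0.05],[0,0,0],-1],[[0,0,0],[0,0,0],-1],[[0,0,0.02],[0,0,0],-1],[[0,0,0],[0,0,0],-1],[[0,0,0],[0,0,0],-1]]'

```text
time: 26.02
position: [0.6135, -0.0186, 0.0486]
tool_rot: [-0.001, 3.141, -0.0]
wrist_force: [-3.7, 0.5, 4.2]
grip_width: 0.0552
grip_force: 35.0
```

drive_tool --series '[[[0,0,0],[0,0,0],0.6],[[0,0,0],[0,0,0],0.6],[[0,0,0],[0,0,0],0.6],[[0,0,0],[0,0,0],0.6],[[0,0,-0.5],[0,0,0],0.6],[[0,0,-1],[0,0,0],0.6],[[0,0,-1],[0,0,0],0.6],[[0,0,-1],[0,0,0],0.6]]'

```text
time: 27.02
position: [0.6134, -0.0186, 0.1894]
tool_rot: [-0.001, 3.142, -0.0]
wrist_force: [0.5, -0.5, -1.0]
grip_width: 0.0702
grip_force: 0.0
```

drive_tool --series '[[[0,-1,-0.5],[0,0,0],0.6],[[0,-1,-0.5],[0,0,0],0.6],[[0,-1,0],[0,0,0],0.6],[[0,-1,0],[0,0,0],0.6],[[0,0,0],[0,0,0],0.6],[[0,0,0],[0,0,0],0.6]]'

```text
time: 27.78
position: [0.6135, -0.1786, 0.228]
tool_rot: [-0.001, -3.141, -0.0]
wrist_force: [-0.0, -0.1, -0.1]
grip_width: 0.0701
grip_force: 0.0
```

Run:
```python
from bench import manip;import cv2
s=manip.state();print(s["time"],s["position"],s["grip_width"],s["grip_force"])
a=manip.capture("side");b=manip.capture("scene")
o=cv2.hconcat([cv2.resize(b[110:280,180:420],(480,340)),cv2.resize(a[120:320,200:370],(289,340))]);cv2.imwrite("pics/f.png",o)
```

```text
27.775 [ 0.61345998 -0.17863432  0.22795388] 0.07014428957199127 0.0
```

View pics/f.png

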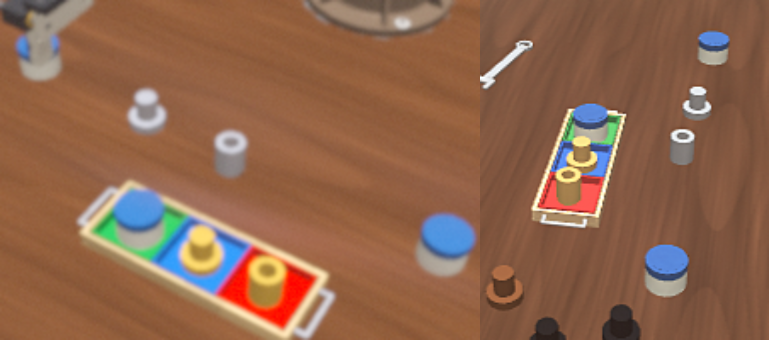

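The final view shows the tin in green at (140,220), the nut in blue at (202,248) and the bush in red at (266,280), all upright. The steel parts and the other tins are in place, so I'm handing in.

```bash
python3 -c "
from bench import manip
print(manip.job_done())"
```

```text
the job is handed in; nothing more can be done
None
```

I handed the job in at about 28 s with the brass bush in red, the brass nut in blue and the full tin (the one that stood nearest the steel bush) in green; the last pictures show them upright, the one empty tin I lifted back on its spot and the steel parts where they were, but no verdict came back.

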